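# Snap both clips of the porch tool bin shut

## Robot

A 7-joint arm with a two-finger parallel gripper is mounted at the origin on the work surface. World frame = base frame: x ahead of the robot, y to its left, z up, the work surface at z = 0. Lengths are in m, angles in rad, forces in N, time in s.
With the tool pointing down it reaches from about 0.4 to 0.85 m from the base axis. Payload 10.4 kg.
Tool frame: the origin (TCP) lies midway between the tips of the shut fingers; the grasp point (between the pads) lies 19 mm behind it (manip.pinch_z is the distance from the TCP to the grasp point, in m); y points along the fingers, x is the direction in which the jaws open and shut, and the axes are right-handed (so a half turn about y gives the same grasp; the last joint's range is limited). The gripper opens to 85 mm and grips with 20 to 120 N. Pads are 22 mm wide; open, the fingers measure 114 mm over their backs; the gripper's body (76 mm by 85 mm) begins 54 mm behind the grasp point. The pads swing forward as they close: fully open they stand 13 mm farther back than shut.
Start: joints at [1.167, 0.332, -0.065, 1.46, 0.022, 1.35, -0.088], TCP at [0.232, -0.58, 0.231] pointing down, gripper open.
Joint ranges: [-2.6, 2.6], [-0.5, 2.12], [-1.47, 1.34], [0.16, 2.42], [-1.27, 4.41], [0.06, 2.06], [-2.6, 2.6]. Speed limits (rad/s): [2.22, 2.22, 2.79, 2.79, 3.14, 3.14, 3.14].

## Interface

Orientations are given as a unit quaternion [x, y, z, w].
In Python, from workcell import manip gives the robot as it stands.
- The arm moves only by the shell command python3 -m pendant 'ROWS' [OPENING] [FORCE]. ROWS is a JSON object of lists of equal length, an entry for each row: "offset": the shift along the tool's x, y, z scaled (see below), a list of three; "turn": the turn, a rotation vector about the tool's x, y, z scaled (see below), a list of three. A call has 1 to 12 rows; each row is the pose to reach, as a shift and turn from the pose measured when the call began, along the tool's axes at that moment; what a row does not reach only later rows make up. The controller multiplies each number of a shift by 200 mm and each number of a turn by 45 degrees. A row lasts 1/8 s, in which the tool goes at most 62.5 mm and 10.7 degrees, less where a joint would pass 70% of its speed; a pose out of reach is approached as far as the arm can. A call with a number of a shift or a turn outside -1 to 1 is refused whole. A call with a gripper value outside its range is refused whole. OPENING is the opening in per cent of the stroke, from 0 (shut) to 100 (fully open), set as the call begins (- or left out, the last holds). The fingers move at their own pace and stop on an object; FORCE is the grip in N (left out, the last holds). Time passes only in rows, so rows that repeat a pose let the fingers close. It gives the time, the measured TCP pose, the force and the opening at its end, in the units of the state.
- manip.get_obs(): the state, without advancing time (a new reading comes with each control period).
- manip.camera(name): name is "scene" or "top" or "wrist"; returns (picture, depth): 384x512x3 uint8, red, green, blue; 384x512 float32, m along the optical axis (not along the pixel's ray), 0 where there is no reading.
- manip.camera_model(name): a dict with "intrinsics" (3x3 intrinsics, pixels), "k1" (the pictures are not rectified: a ray, as slopes to the right and down, at radius r is drawn at 1 + k1 r^2 times it, then the intrinsics apply), "R" (3x3) and "t" (3): a world point X has camera coordinates R X + t; the wrist camera has in their place "tool_from_camera" (4x4, takes a point from camera to tool coordinates, whose origin is the TCP and whose axes are the tool frame's). Camera axes: x right, y down, z forward; pixel columns grow to the right and rows downward; lengths in m; the calibration is good to about 2 mm. A picture is of the moment at which its call begins: read the wrist's pose just before it. camera_model takes no time and is no camera call.
- manip.hand_in(): hands the job in, once; it reports no verdict.
The state is a dict: "clock": time; "joint_pos": joint angles; "joint_velocities": joint speeds; "tau": joint torques, N m; "position": TCP position; "ee_rot": TCP orientation; "ft_force": force on the tool from outside, world axes, zero at the start; "torque": the same for the moment, N m; "grip_width": opening from 0.0 (shut) to 1.0 (fully open).
Only numpy, scipy, OpenCV 4.12 (cv2) and the standard library are available. Lean on these libraries where they do the work, as an engineer would, in place of code of your own. Each camera call takes 0.05 s, during which the arm holds its last target. There are 200 camera calls.

## Task

Finish closing the grey tool bin: its lid is on, but the blue clips at its left and right ends still stand open. With your fingertips, fold each clip down over the rim and press it in until its hooked edge tucks beneath the bin's lip and it stays fully home by itself. Only push: do not lift, tip or shove the bin, leave the bottle and tools where they are, and finish clear of everything.

Things in the scene. Friction and masses are not known exactly. Their poses are not given: they have to be found in the camera images.
- bin: Grey plastic tub, darker flat lid on, full of tools (about 4.5 kg), loose on the shelf: side pushes over 20 N slide it. Lid 206 mm (bin x) by 286 mm (bin y), its top 125 mm above the shelf. Origin: centre of the underside, z up; bin y, the long axis, points to the robot's left, bin x away from the robot (yaw within 0.3 rad). One blue clip in the middle of each short end: left at +y, right at -y.
- left_clip (a joint): Angle (rad) of the blue clip at the bin's left end: 0 = hanging straight down, home; 1.57 = level, sticking out; more = standing up and out (most 2.6). Untouched it stays put (0.8 to 2.3). Folds down with under 2 N. The hook meets the lip at about 0.32; pressing the free end inwards with 8 to 12 N drives it past, to below 0.06, where it stays. Let go earlier, it springs out or hangs on the lip.
- right_clip (a joint): The same for the identical clip at the bin's right end (bin -y).
- left_hinge (a point): Middle of the left clip's hinge line, which runs along bin x at the lid's left edge, 146 mm from the bin's middle, 116 mm above the shelf; axes as the bin's. The clip is a flap 84 mm wide (along bin x), 44 mm from hinge line to free end, about 4 mm thick; when closed its outer face is 5 mm outside the hinge line. Nothing stands within 60 mm outside it above the height of the low tools.
- right_hinge (a point): Middle of the right clip's hinge line, the same at bin -y. Its axes are the bin's.
- left_edge (a point): Middle of the flared thumb edge at the left clip's free end (the J-shaped hook is on the inner side there); moves with the clip. Closed, it is 43 mm below the hinge line and 9 mm further out.
- right_edge (a point): The same on the right clip.
- left_lip (a point): Middle of the lower edge of the bin's turned-down grey lip at the left end, 96 mm wide, 33 mm below the hinge line and 4 mm nearer the bin's middle. The clip's hook has to end up beneath and behind it.
- right_lip (a point): The same lip at the right end.
- lube: Bystander: closed green plastic bottle with black cap, 48 mm across, 155 mm tall, standing beyond the bin, left of the middle. Origin: centre of the underside.
- pedal_wrench: Bystander: aluminium pedal wrench lying flat to the right of the bin, roughly along bin x, about 330 mm long (along its x), 38 mm wide, 12 mm thick. Origin: centre, on the shelf.
- tire_levers: Bystander: two black nylon tire levers clipped side by side, lying flat, 123 mm long (its x), 35 mm wide, 12 mm high, beyond the bin, right of the middle. Origin: centre, on the shelf.
- cassette_tool: Bystander: small steel cassette tool lying on its side, 48 mm long (its x), 27 mm wide, 24 mm high, to the left of the bin. Origin: on the shelf under it.

How it is judged:
At the end, for the whole second after the job is handed in: Both clips stay home by themselves, hook beneath the lip (each joint below 0.1 rad), the bin stands flat and at rest within 50 mm of where it was, and bottle, wrench, levers and cassette tool are within 30 mm of their places, the bottle upright (value of joint each of left_clip, right_clip below 0.1 rad and distance of bin from where it was at the start of the episode below 0.05 m and angle between bin's own z axis and vertical below 0.05 rad and linear speed of bin below 0.02 m/s and distance of each of lube, pedal_wrench, tire_levers, cassette_tool from where it was at the start of the episode below 0.03 m and angle between lube's own z axis and vertical below 0.1 rad); the robot touches nothing.
It fails at once if the bin was lifted or tipped (height (world z) of bin above 0.015 m or angle between bin's own z axis and vertical above 0.12 rad).
It fails at once if the bin was shoved more than 50 mm (distance of bin from where it was at the start of the episode above 0.05 m).
It fails at once if the bottle, wrench, tire levers or cassette tool was moved more than 30 mm or the bottle tipped (distance of any of lube, pedal_wrench, tire_levers, cassette_tool from where it was at the start of the episode above 0.03 m or angle between lube's own z axis and vertical above 0.3 rad).
It also fails if it takes over 40 s, if anything falls off the work surface, if the arm or the gripper's body presses on something with over 40 N, if the wrist force passes 120 N, or if a joint passes its speed limit or range.

## Working session

There is one attempt and no reset: what is moved stays moved. The work goes in short steps, Python scripts to look and compute and a shell command to move; the robot and the scene stay as the last step left them, time stands still between calls to the robot, and variables do not carry over. Pictures are saved under pics/ and viewed, about 8 in all and at most 12, crops included, and the job is handed in when it is done.

```bash
mkdir -p pics; cat > h.py <<'E'
import numpy as np,cv2
from workcell import manip
from scipy.spatial.transform import Rotation as R
def cloud(name):
    o=manip.get_obs(); p,d=manip.camera(name); m=manip.camera_model(name)
    K=np.array(m["intrinsics"]);h,w=d.shape
    uv=np.stack(np.meshgrid(np.arange(w),np.arange(h)),-1).reshape(-1,1,2).astype(float)
    s=cv2.undistortPoints(uv,K,np.array([m["k1"],0,0,0.])).reshape(h,w,2)
    c=np.dstack([s*d[...,None],d])
    if "R" in m: W=(c-np.array(m["t"]))@np.array(m["R"])
    else:
        T=np.array(m["tool_from_camera"]); W=(c@T[:3,:3].T+T[:3,3])@R.from_quat(o["ee_rot"]).as_matrix().T+o["position"]
    W[d==0]=np.nan
    return p,W
def save(n,p): cv2.imwrite(f"pics/{n}.png",p[...,::-1])
def to_tool(goal,R_goal=None):
    "offset/turn numbers (scaled) from measured pose"
    o=manip.get_obs(); Q=R.from_quat(o["ee_rot"])
    off=Q.inv().apply(np.array(goal)-o["position"])/0.2
    t=None if R_goal is None else (Q.inv()*R_goal).as_rotvec()/(np.pi/4)
    return np.round(off,3),None if t is None else np.round(t,3)
E
python3 - <<'E'
from h import *
o=manip.get_obs(); print({k:np.round(v,3) for k,v in o.items()}); print(R.from_quat(o["ee_rot"]).as_matrix().round(2))
p,W=cloud("top");save("top",p);np.save("top.npy",W)
p2,W2=cloud("scene");save("scene",p2);np.save("scene.npy",W2)
m=(W[...,2]>.118)&(W[...,2]<.131)
lab=cv2.connectedComponentsWithStats(m.astype(np.uint8))
for i in range(1,lab[0]):
    if lab[2][i,4]>200:
        P=W[lab[1]==i]; print(lab[2][i],P.mean(0).round(4),cv2.minAreaRect(P[:,:2].astype(np.float32)))
hsv=cv2.cvtColor(p,cv2.COLOR_RGB2HSV)
b=((hsv[...,0]>100)&(hsv[...,0]<125)&(hsv[...,1]>130)).astype(np.uint8)
lab=cv2.connectedComponentsWithStats(b)
for i in range(1,lab[0]):
    if lab[2][i,4]>30:
        P=W[lab[1]==i];print(lab[2][i],np.nanmean(P,0).round(4),np.nanpercentile(P,[2,98],axis=0).round(3))
E
```

```text
{'clock': np.float64(0.0), 'joint_pos': array([ 1.167,  0.333, -0.065,  1.461,  0.022,  1.35 , -0.088]), 'joint_velocities': array([ 0.001, -0.001,  0.001,  0.   , -0.   ,  0.   ,  0.001]), 'tau': array([-0.0000e+00, -6.2545e+01,  4.9000e-02, -3.9160e+01,  1.6000e-02,
        1.0000e-02, -0.0000e+00]), 'position': array([ 0.232, -0.58 ,  0.231]), 'ee_rot': array([-0.585,  0.397, -0.396,  0.586]), 'ft_force': array([ 0.078, -0.077,  0.252]), 'torque': array([-0.018,  0.011,  0.047]), 'grip_width': np.float64(1.0)}
[[ 0.37 -0.    0.93]
 [-0.93  0.    0.37]
 [-0.   -1.   -0.  ]]
[  159   199   158   114 11956] [0.5082 0.0582 0.1225] ((0.5090693235397339, 0.06346571445465088), (0.20581892132759094, 0.35594642162323), 10.953371047973633)
[300 221  25  38 671] [ 0.5417 -0.1082  0.1302] [[ 0.502 -0.13   0.119]
 [ 0.582 -0.086  0.146]]
[159 250  26  39 752] [0.4798 0.2134 0.1234] [[0.442 0.189 0.119]
 [0.519 0.238 0.13 ]]
```

View pics/top.png

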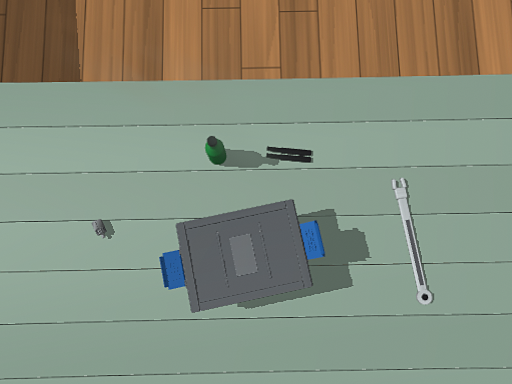

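View pics/scene.png

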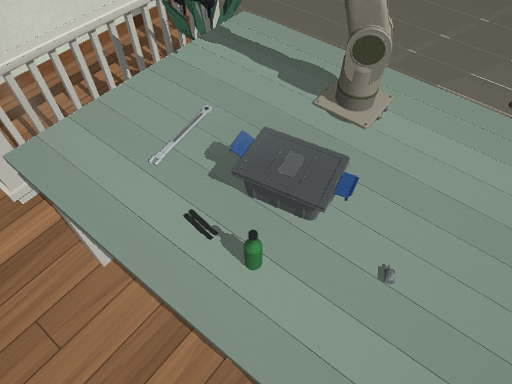

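The top view shows the bin's dark lid at about (245,255), the left clip level at (173,270), and the right clip standing up and out at (312,240). The bottle and levers are beyond the bin, the wrench is at (412,245) and the cassette tool at (99,228). Next I'll compute the bin pose and the right-side approach.

```bash
cat >> h.py <<'E'
def blue(p):
    hsv=cv2.cvtColor(p,cv2.COLOR_RGB2HSV)
    return (hsv[...,0]>100)&(hsv[...,0]<125)&(hsv[...,1]>130)
def binfit(p,W):
    m=(W[...,2]>.119)&(W[...,2]<.131)&~cv2.dilate(blue(p).astype(np.uint8),np.ones((3,3))).astype(bool)
    m=cv2.morphologyEx(m.astype(np.uint8),cv2.MORPH_OPEN,np.ones((5,5)))
    n,l,s,_=cv2.connectedComponentsWithStats(m); i=1+np.argmax(s[1:,4])
    P=W[l==i]; return cv2.minAreaRect(P[:,:2].astype(np.float32)),P[:,2].mean()
def clips(p,W,c,yaw):
    B=W[blue(p)]; B=B[~np.isnan(B[:,0])]; d=B[:,:2]-c; x=d@[np.cos(yaw),np.sin(yaw)]; y=d@[-np.sin(yaw),np.cos(yaw)]
    for n,k in(("left",y>.1),("right",y<-.1)):
        o=abs(y[k])-.146; z=B[k,2]-.116; f=np.hypot(o,z)
        if k.sum()<20: print(n,k.sum()); continue
        j=f>.025
        print(n,k.sum(),"x mid",np.percentile(x[k],[2,98]).mean().round(4),"out,z pct",np.percentile(o,[2,98]).round(3),np.percentile(z,[2,98]).round(3),"angle",np.median(np.arctan2(o[j],-z[j])).round(2),"rmax",f.max().round(3))
def target(c,yaw,out,z,side,tilt):
    "side +1 left, -1 right; tilt deg, top outwards; out from hinge, z world"
    Y=np.array([-np.sin(yaw),np.cos(yaw)]); p=np.r_[np.array(c)+side*Y*(.146+out),z]
    X=np.r_[np.cos(yaw),np.sin(yaw),0]; M=np.column_stack([X,[0,0,-1],np.r_[Y,0]])
    return p,R.from_rotvec(X*np.radians(-tilt*side))*R.from_matrix(M)
E
python3 - <<'E'
from h import *
p=cv2.imread("pics/top.png")[...,::-1].copy();W=np.load("top.npy")
r,z=binfit(p,W);print(r,z)
c=np.array(r[0]);yaw=np.radians(r[2])
clips(p,W,c,yaw)
p2=cv2.imread("pics/scene.png")[...,::-1].copy();W2=np.load("scene.npy")
print(binfit(p2,W2)); clips(p2,W2,c,yaw)
g,Q=target(c,yaw,.06,.23,-1,20);print(g,Q.as_matrix().round(2),to_tool(g,Q))
E
```

```text
((0.5114334225654602, 0.05125044286251068), (0.20581892132759094, 0.2826884686946869), 10.953371047973633) 0.1228867664906778
left 751 x mid 0.0 out,z pct [-0.003  0.041] [0.003 0.014] angle 1.85 rmax 0.044
right 670 x mid -0.0002 out,z pct [-0.003  0.034] [0.003 0.03 ] angle 2.27 rmax 0.133
(((0.5155688524246216, 0.051666028797626495), (0.2061372697353363, 0.281184583902359), 11.12057113647461), np.float64(0.12307846050235946))
left 385 x mid 0.0038 out,z pct [-0.002  0.041] [0.002 0.013] angle 1.82 rmax 0.044
right 269 x mid 0.0029 out,z pct [-0.002  0.031] [0.003 0.028] angle 2.25 rmax 0.043
[ 0.55057549 -0.15099668  0.23      ] [[ 0.98 -0.06 -0.18]
 [ 0.19  0.34  0.92]
 [ 0.   -0.94  0.34]] (array([-1.399,  0.005,  2.275]), array([ 0.37 , -1.74 ,  0.305]))
```

```bash
python3 -m pendant '{"offset":[[-0.15,0,0.25],[-0.3,0,0.5],[-0.45,0,0.75],[-0.55,0,0.9],[-0.55,0,0.9]],"turn":[[0,-0.22,0],[0,-0.44,0],[0,-0.66,0],[0,-0.8,0],[0,-0.8,0]]}' 0 20; python3 - <<'E'
from h import *
c=[.5134,.0515];yaw=.192
g,Q=target(c,yaw,.06,.23,-1,20);print(to_tool(g,Q), manip.get_obs()["joint_pos"].round(2))
E
```

```text
clock: 0.72
position: [0.3605, -0.4081, 0.2307]
ee_rot: [-0.679, 0.194, -0.194, 0.681]
ft_force: [-0.6, -0.4, -1.1]
grip_width: 0.001
(array([0.138, 0.006, 1.6  ]), array([ 0.421, -0.942,  0.165])) [ 1.    0.17 -0.27  1.66  0.05  1.31  0.17]
```

```bash
python3 -m pendant '{"offset":[[0,0,0.27],[0,0,0.54],[0.1,0,0.8],[0.1,0,1.0],[0.1,0,1.0],[0.1,0,1.0]],"turn":[[0,-0.2,0],[0,-0.4,0],[0,-0.6,0],[0.14,-0.75,0.05],[0.28,-0.85,0.1],[0.42,-0.942,0.165]]}'; python3 - <<'E'
from h import *
c=[.5134,.0515];yaw=.192
g,Q=target(c,yaw,.06,.23,-1,20);print(to_tool(g,Q), manip.get_obs()["joint_pos"].round(2))
E
```

```text
clock: 1.48
position: [0.4826, -0.2497, 0.2311]
ee_rot: [-0.57, -0.055, 0.079, 0.816]
ft_force: [0.3, -0.7, 0.2]
grip_width: 0.0
(array([0.439, 0.149, 0.391]), array([-0.003,  0.001,  0.   ])) [ 0.9   0.38 -0.45  1.48 -0.12  1.54  0.67]
```

```bash
cat > wp.py <<'E'
import sys,json
from h import *
c=[.5134,.0515];yaw=.192
side=int(sys.argv[1]);tilt=float(sys.argv[2])
o=manip.get_obs()
p=o["position"][:2]-c; Y=np.array([-np.sin(yaw),np.cos(yaw)]);X=np.array([np.cos(yaw),np.sin(yaw)])
print("now out mm",((p@Y)*side-.146)*1e3,"x",p@X*1e3,"z",o["position"][2]*1e3,"F inward,x,z",(-side*o["ft_force"][:2]@Y).round(1),(o["ft_force"][:2]@X).round(1),o["ft_force"][2].round(1))
for a in sys.argv[3:]:
    u,z=map(float,a.split(","));g,Q=target(c,yaw,u/1e3,z/1e3,side,tilt);print(a,*[list(map(float,t)) for t in to_tool(g,Q)])
E
python3 wp.py -1 20 36,170 40,120 42,90 38,73 30,73
```

```text
now out mm 143.83869855960847 x -87.70529726280273 z 231.08900774990852 F inward,x,z -0.8 0.2 0.2
36,170 [0.439, 0.472, 0.401] [-0.003, 0.001, 0.0]
40,120 [0.439, 0.7, 0.296] [-0.003, 0.001, 0.0]
42,90 [0.439, 0.838, 0.235] [-0.003, 0.001, 0.0]
38,73 [0.439, 0.924, 0.225] [-0.003, 0.001, 0.0]
30,73 [0.439, 0.938, 0.262] [-0.003, 0.001, 0.0]
```

```bash
python3 -m pendant '{"offset":[[0.22,0.1,0.2],[0.44,0.25,0.4],[0.44,0.47,0.4],[0.44,0.47,0.4],[0.44,0.58,0.35],[0.44,0.70,0.30],[0.44,0.77,0.265],[0.44,0.84,0.235],[0.44,0.84,0.235]],"turn":[[0,0,0],[0,0,0],[0,0,0],[0,0,0],[0,0,0],[0,0,0],[0,0,0],[0,0,0],[0,0,0]]}'; python3 wp.py -1 20 42,73 34,73 28,73 24,73; python3 - <<'E'
from h import *
p,W=cloud("top");save("t2",p[180:340,120:400].repeat(2,0).repeat(2,1));r=binfit(p,W);print(r);clips(p,W,[.5114,.0513],.191)
E
```

```text
clock: 2.6
position: [0.549, -0.1352, 0.0895]
ee_rot: [-0.57, -0.054, 0.078, 0.816]
ft_force: [-0.1, 0.1, 0.3]
grip_width: -0.003
now out mm 44.02630456841908 x -0.6231035846707538 z 89.52878646053436 F inward,x,z 0.1 -0.1 0.3
42,73 [0.003, 0.081, -0.019] [-0.002, -0.003, 0.0]
34,73 [0.003, 0.095, 0.019] [-0.002, -0.003, 0.0]
28,73 [0.003, 0.105, 0.047] [-0.002, -0.003, 0.0]
24,73 [0.003, 0.112, 0.066] [-0.002, -0.003, 0.0]
(((0.511122465133667, 0.052169956266880035), (0.2060139775276184, 0.2826117277145386), 10.973396301269531), np.float64(0.12273564921925739))
left 754 x mid -0.0002 out,z pct [-0.002  0.042] [0.002 0.014] angle 1.84 rmax 0.156
right 492 x mid 0.0001 out,z pct [-0.003  0.035] [-0.025  0.006] angle 0.92 rmax 0.129
```

View pics/t2.png

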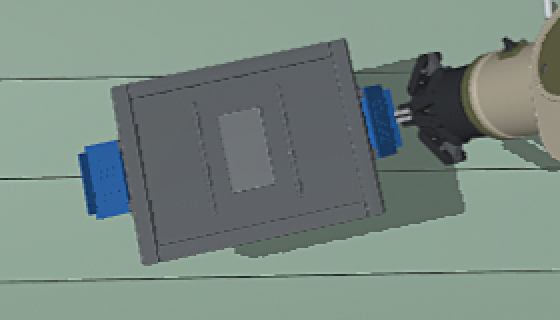

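The right clip (at (380,120) in the crop) has folded to 0.92, and the fingertips at (405,115) are centred on it. I'll push it inwards.

```bash
python3 -m pendant '{"offset":[[0,0.08,-0.015],[0,0.09,0.0],[0,0.095,0.02],[0,0.10,0.035],[0,0.105,0.047],[0,0.105,0.047]],"turn":[[0,0,0],[0,0,0],[0,0,0],[0,0,0],[0,0,0],[0,0,0]]}'; python3 wp.py -1 20 24,73 20,73 16,73 12,73
```

```text
clock: 3.4
position: [0.5456, -0.1219, 0.0719]
ee_rot: [-0.572, -0.053, 0.077, 0.815]
ft_force: [3.7, -11.3, -13.4]
grip_width: -0.002
now out mm 30.324389987485432 x -1.4788770228972752 z 71.85458277666456 F inward,x,z -11.8 1.5 -13.4
24,73 [0.007, 0.005, 0.032] [0.003, -0.005, -0.0]
20,73 [0.007, 0.012, 0.051] [0.003, -0.005, -0.0]
16,73 [0.007, 0.019, 0.069] [0.003, -0.005, -0.0]
12,73 [0.007, 0.026, 0.088] [0.003, -0.005, -0.0]
```

The reaction points down, so the tip has caught beneath the flare. I'll back off, stand the tool nearly upright so a flat finger side bears on the free end, and push again.

```bash
python3 wp.py -1 5 50,72 50,66; python3 -m pendant '{"offset":[[0,-0.015,-0.045],[0,-0.03,-0.09],[0,-0.03,-0.09]],"turn":[[0,0,0],[0,0,0],[0,0,0]]}'; python3 wp.py -1 5 54,66 46,66 40,66 36,66 33,66
```

```text
now out mm 30.324389987485432 x -1.4788770228972752 z 71.85458277666456 F inward,x,z -11.8 1.5 -13.4
50,72 [0.008, -0.034, -0.092] [-0.33, -0.005, -0.001]
50,66 [0.008, -0.006, -0.102] [-0.33, -0.005, -0.001]
clock: 3.78
position: [0.5493, -0.1405, 0.0715]
ee_rot: [-0.572, -0.053, 0.077, 0.815]
ft_force: [0.4, 0.6, -0.3]
grip_width: 0.001
now out mm 49.37002521755751 x -1.391852089952849 z 71.49225810048044 F inward,x,z 0.5 0.5 -0.3
54,66 [0.007, 0.018, -0.031] [-0.331, -0.006, -0.001]
46,66 [0.007, 0.032, 0.007] [-0.331, -0.006, -0.001]
40,66 [0.007, 0.042, 0.035] [-0.331, -0.006, -0.001]
36,66 [0.007, 0.049, 0.054] [-0.331, -0.006, -0.001]
33,66 [0.007, 0.054, 0.068] [-0.331, -0.006, -0.001]
```

```bash
python3 -m pendant '{"offset":[[0.005,0.018,-0.031],[0.005,0.018,-0.031],[0.005,0.032,0.007],[0.005,0.042,0.035],[0.005,0.049,0.054],[0.005,0.054,0.068],[0.005,0.054,0.068]],"turn":[[-0.17,0,0],[-0.33,0,0],[-0.33,0,0],[-0.33,0,0],[-0.33,0,0],[-0.33,0,0],[-0.33,0,0]]}'; python3 wp.py -1 5 30,66 27,66 24,66 21,66 18,66
```

```text
clock: 4.65
position: [0.5468, -0.1246, 0.0656]
ee_rot: [-0.672, -0.062, 0.07, 0.735]
ft_force: [-0.2, -3.9, -1.3]
grip_width: -0.0
now out mm 33.26747569156196 x -0.8614449373616057 z 65.56293280574151 F inward,x,z -3.8 -1.0 -1.3
30,66 [0.004, -0.001, 0.016] [-0.003, -0.007, -0.003]
27,66 [0.004, 0.001, 0.031] [-0.003, -0.007, -0.003]
24,66 [0.004, 0.002, 0.046] [-0.003, -0.007, -0.003]
21,66 [0.004, 0.003, 0.061] [-0.003, -0.007, -0.003]
18,66 [0.004, 0.005, 0.076] [-0.003, -0.007, -0.003]
```

Good: the reaction is now mostly horizontal. I'll press on in small steps.

```bash
python3 -m pendant '{"offset":[[0,0,0.01],[0,0,0.02],[0,0,0.03],[0,0,0.03]],"turn":[[0,0,0],[0,0,0],[0,0,0],[0,0,0]]}'; python3 wp.py -1 5; python3 -m pendant '{"offset":[[0,0,0.01],[0,0,0.015],[0,0,0.015]],"turn":[[0,0,0],[0,0,0],[0,0,0]]}'; python3 wp.py -1 5
```

```text
clock: 5.15
position: [0.5455, -0.1213, 0.0656]
ee_rot: [-0.673, -0.061, 0.069, 0.734]
ft_force: [2.2, -10.2, -8.2]
grip_width: -0.0
now out mm 29.776018604650346 x -1.4571732565389788 z 65.55816141789033 F inward,x,z -10.4 0.3 -8.2
clock: 5.52
position: [0.5452, -0.1208, 0.0655]
ee_rot: [-0.674, -0.061, 0.068, 0.733]
ft_force: [4.8, -9.7, -8.0]
grip_width: 0.002
now out mm 29.24715316129023 x -1.6661162797695637 z 65.49690579346488 F inward,x,z -10.5 2.9 -8.0
```

```bash
python3 -m pendant '{"offset":[[0,0.01,0.015],[0,0.02,0.022],[0,0.025,0.03],[0,0.025,0.03]],"turn":[[0,0,0],[0,0,0],[0,0,0],[0,0,0]]}'; python3 wp.py -1 5; python3 - <<'E'
from h import *
p,W=cloud("top");r=binfit(p,W);print(r);clips(p,W,r[0][0],.191) if 0 else clips(p,W,np.array(r[0][0]),.191)
q,V=cloud("wrist");s,_=cloud("scene");save("w1",np.hstack([q,cv2.resize(s[100:220,190:400],(0,0),fx=3.2,fy=3.2)[:384,:]])[:, :]) if 0 else save("w1",cv2.resize(s[110:230,200:380],(0,0),fx=4,fy=4))
E
```

```text
clock: 6.02
position: [0.544, -0.1135, 0.0609]
ee_rot: [-0.673, -0.061, 0.068, 0.734]
ft_force: [0.2, 0.3, 0.6]
grip_width: 0.0
now out mm 21.803669893161793 x -1.4959502997068097 z 60.93889523287893 F inward,x,z 0.2 0.2 0.6
(((0.510653018951416, 0.05219079554080963), (0.20567703247070312, 0.282431423664093), 10.645959854125977), np.float64(0.1228033935620171))
left 752 x mid 0.0006 out,z pct [-0.003  0.041] [0.002 0.014] angle 1.84 rmax 0.158
right 118 x mid 0.0011 out,z pct [-0.003  0.022] [-0.116  0.006] angle 0.27 rmax 0.121
```

View pics/w1.png

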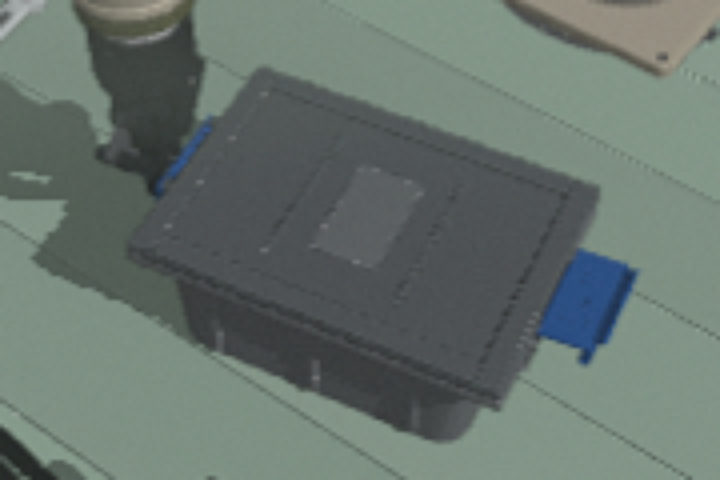

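The force dropped to zero, so the clip snapped in; in the image the right clip is now a thin strip at (185,155). I'll give a short confirming press, then back off.

```bash
python3 -m pendant '{"offset":[[0,0,0.01],[0,0,0.02],[0,0,0.02]],"turn":[[0,0,0],[0,0,0],[0,0,0]]}'; python3 wp.py -1 5;  python3 -m pendant '{"offset":[[0,0,-0.1],[0,-0.0,-0.25],[0,-0.3,-0.3],[0,-0.6,-0.3],[0,-0.8,-0.3],[0,-0.8,-0.3]],"turn":[[0,0,0],[0,0,0],[0,0,0],[0,0,0],[0,0,0],[0,0,0]]}'; python3 wp.py 1 5 60,220 50,170;python3 - <<'E'
from h import *
p,W=cloud("top");r=binfit(p,W);print(r);clips(p,W,np.array(r[0][0]),.191)
E
```

```text
clock: 6.55
position: [0.5432, -0.1111, 0.0611]
ee_rot: [-0.674, -0.061, 0.068, 0.733]
ft_force: [1.7, -4.2, -3.6]
grip_width: 0.004
now out mm 19.33059251476685 x -1.8157641968014882 z 61.08697139184481 F inward,x,z -4.5 0.8 -3.6
clock: 7.3
position: [0.5585, -0.1849, 0.219]
ee_rot: [-0.675, -0.062, 0.066, 0.732]
ft_force: [-0.5, 0.0, -0.6]
grip_width: 0.004
now out mm -386.6672733653844 x -0.8805426003023413 z 219.01760337608252 F inward,x,z -0.1 -0.4 -0.6
60,220 [-0.02, 0.176, 2.226] [-0.215, -0.014, 0.003]
50,170 [-0.02, 0.422, 2.156] [-0.215, -0.014, 0.003]
(((0.510643720626831, 0.05237850546836853), (0.206047922372818, 0.28282806277275085), 10.80640697479248), np.float64(0.12277759330292742))
left 755 x mid 0.0006 out,z pct [-0.003  0.041] [0.002 0.014] angle 1.84 rmax 0.16
right 108 x mid 0.0012 out,z pct [-0.003  0.022] [-0.117  0.006] angle 0.19 rmax 0.512
```

```bash
python3 -m pendant '{"offset":[[0,0,0.25],[0,0,0.5],[0,0,0.75],[0,0,1.0],[0,0,1.0]],"turn":[[-0.05,0,0],[-0.1,0,0],[-0.15,0,0],[-0.215,0,0],[-0.215,0,0]]}'; python3 -m pendant '{"offset":[[0,0,0.25],[0,0,0.5],[0,0,0.75],[0,0,1.0],[0,0,1.0]],"turn":[[0,0,0],[0,0,0],[0,0,0],[0,0,0],[0,0,0]]}'; python3 wp.py 1 5 40,170 42,120 44,90 50,66 44,64 38,64 35,64
python3 - <<'E'
from h import *
p,W=cloud("top");b=blue(p)&(W[...,1]<0);d=W[b]-[.5112,.0522,.116];o=-(d[:,:2]@[-.189,.982])-.146;z=d[:,2];k=(z>-.06)&(abs(o)<.06)
print(k.sum());print(np.histogram2d(o[k]*1e3,z[k]*1e3,[[-5,0,5,8,12,16,20,30,60],[-60,-40,-30,-20,-10,0,10]])[0])
E
```

```text
clock: 7.98
position: [0.5204, 0.0168, 0.2324]
ee_rot: [0.733, 0.069, -0.065, -0.673]
ft_force: [0.0, -1.3, 0.7]
grip_width: 0.001
clock: 8.6
position: [0.481, 0.2155, 0.2138]
ee_rot: [0.732, 0.07, -0.068, -0.674]
ft_force: [-0.1, -1.4, 0.8]
grip_width: -0.003
now out mm 21.19869941165603 x -0.469477441743742 z 213.83970959815971 F inward,x,z 1.3 -0.3 0.8
40,170 [0.004, 0.211, 0.112] [-0.005, 0.005, -0.006]
42,120 [0.005, 0.459, 0.143] [-0.005, 0.005, -0.006]
44,90 [0.006, 0.608, 0.165] [-0.005, 0.005, -0.006]
50,66 [0.006, 0.725, 0.205] [-0.005, 0.005, -0.006]
44,64 [0.006, 0.737, 0.176] [-0.005, 0.005, -0.006]
38,64 [0.006, 0.74, 0.146] [-0.005, 0.005, -0.006]
35,64 [0.006, 0.741, 0.131] [-0.005, 0.005, -0.006]
100
[[ 0.  0.  0.  0.  0. 36.]
 [ 0.  0.  0.  1. 12. 48.]
 [ 0.  0.  0.  0.  0.  0.]
 [ 3.  0.  0.  0.  0.  0.]
 [ 0.  0.  0.  0.  0.  0.]
 [ 0.  0.  0.  0.  0.  0.]
 [ 0.  0.  0.  0.  0.  0.]
 [ 0.  0.  0.  0.  0.  0.]]
```

The right clip is home: its edge reads 8–12 mm out and more than 40 mm below the hinge. Now the left one.

```bash
python3 -m pendant '{"offset":[[0,0.1,0.11],[0,0.21,0.11],[0,0.33,0.125],[0,0.46,0.143],[0,0.53,0.155],[0,0.61,0.165],[0,0.67,0.19],[0,0.725,0.205],[0,0.725,0.205],[0,0.737,0.176],[0,0.74,0.146],[0,0.74,0.146]],"turn":[[0,0,0],[0,0,0],[0,0,0],[0,0,0],[0,0,0],[0,0,0],[0,0,0],[0,0,0],[0,0,0],[0,0,0],[0,0,0],[0,0,0]]}'; python3 wp.py 1 5 34,64 30,64 27,61; python3 - <<'E'
from h import *
p,W=cloud("top");r=binfit(p,W);print(r);clips(p,W,np.array(r[0][0]),.19)
E
```

```text
clock: 10.15
position: [0.4783, 0.229, 0.0642]
ee_rot: [0.733, 0.069, -0.066, -0.674]
ft_force: [-0.8, 1.1, -1.6]
grip_width: 0.001
now out mm 34.96543050207071 x -0.5360297620331169 z 64.20818747788748 F inward,x,z -1.2 -0.6 -1.6
34,64 [0.003, 0.001, -0.005] [-0.004, 0.001, -0.005]
30,64 [0.003, 0.003, -0.025] [-0.004, 0.001, -0.005]
27,61 [0.003, 0.019, -0.038] [-0.004, 0.001, -0.005]
(((0.5106176137924194, 0.052769698202610016), (0.20597372949123383, 0.28394758701324463), 10.742982864379883), np.float64(0.12275442514178403))
left 270 x mid -0.0015 out,z pct [-0.004  0.023] [-0.036  0.007] angle 0.54 rmax 0.359
right 107 x mid 0.0012 out,z pct [-0.002  0.022] [-0.115  0.006] angle 0.19 rmax 0.124
```

```bash
python3 -m pendant '{"offset":[[0,0,-0.015],[0,0.008,-0.03],[0,0.015,-0.04],[0,0.02,-0.05],[0,0.02,-0.05]],"turn":[[0,0,0],[0,0,0],[0,0,0],[0,0,0],[0,0,0]]}'; python3 wp.py 1 5
```

```text
clock: 10.82
position: [0.4803, 0.2191, 0.0612]
ee_rot: [0.733, 0.069, -0.066, -0.673]
ft_force: [-1.1, 2.5, -2.4]
grip_width: 0.002
now out mm 24.8207846714405 x -0.5267599286948861 z 61.157399586365 F inward,x,z -2.7 -0.6 -2.4
```

```bash
python3 -m pendant '{"offset":[[0,0,-0.015],[0,0.005,-0.025],[0,0.005,-0.025]],"turn":[[0,0,0],[0,0,0],[0,0,0]]}'; python3 wp.py 1 5;python3 -m pendant '{"offset":[[0,0,-0.01],[0,0.005,-0.02],[0,0.005,-0.02]],"turn":[[0,0,0],[0,0,0],[0,0,0]]}'; python3 wp.py 1 5
```

```text
clock: 11.2
position: [0.4814, 0.2151, 0.0612]
ee_rot: [0.732, 0.07, -0.066, -0.674]
ft_force: [-2.0, 4.9, 1.8]
grip_width: -0.001
now out mm 20.659703431600978 x -0.21291232532137713 z 61.22695200839991 F inward,x,z -5.2 -1.0 1.8
clock: 11.58
position: [0.4815, 0.2145, 0.0613]
ee_rot: [0.731, 0.071, -0.067, -0.676]
ft_force: [-4.6, 13.3, 1.1]
grip_width: 0.001
now out mm 20.1105007347257 x -0.17366117286453758 z 61.31487328320478 F inward,x,z -13.9 -2.0 1.1
```

```bash
python3 -m pendant '{"offset":[[0,0,0.1],[0,0,0.25],[0,-0.3,0.3],[0,-0.6,0.35],[0,-0.9,0.4],[0,-0.9,0.6],[0,-0.9,0.8],[0,-0.9,0.8]],"turn":[[0,0,0],[0,0,0],[0,0,0],[0,0,0],[0,0,0],[0,0,0],[0,0,0],[0,0,0]]}'; python3 - <<'E'
from h import *
p,W=cloud("top");r=binfit(p,W);print(r);b=blue(p);d=W-[*r[0][0],.116]
for s in(1,-1):
    y=s*(d[...,:2]@[-.188,.982]);o=y-.146;z=d[...,2];k=b&(abs(o)<.06)&(z>-.06)
    print(s,k.sum(),"low points (out,z mm):",(np.c_[o[k],z[k]]*1e3)[z[k]<-.008].round().tolist())
save("end",np.vstack([cv2.resize(p[190:320,140:340],(800,520))[:300*2]]))
s,_=cloud("scene");save("end2",cv2.resize(s[110:230,200:380],(720,480),interpolation=cv2.INTER_CUBIC))
E
```

```text
clock: 12.58
position: [0.4467, 0.387, 0.2281]
ee_rot: [0.73, 0.072, -0.068, -0.676]
ft_force: [-0.2, 0.8, 0.2]
grip_width: 0.0
(((0.5106128454208374, 0.05252612382173538), (0.20605717599391937, 0.28293150663375854), 10.672088623046875), np.float64(0.12277071976634296))
1 98 low points (out,z mm): [[2.0, -19.0], [2.0, -14.0]]
-1 99 low points (out,z mm): [[3.0, -14.0], [11.0, -39.0], [11.0, -43.0]]
```

View pics/end.png

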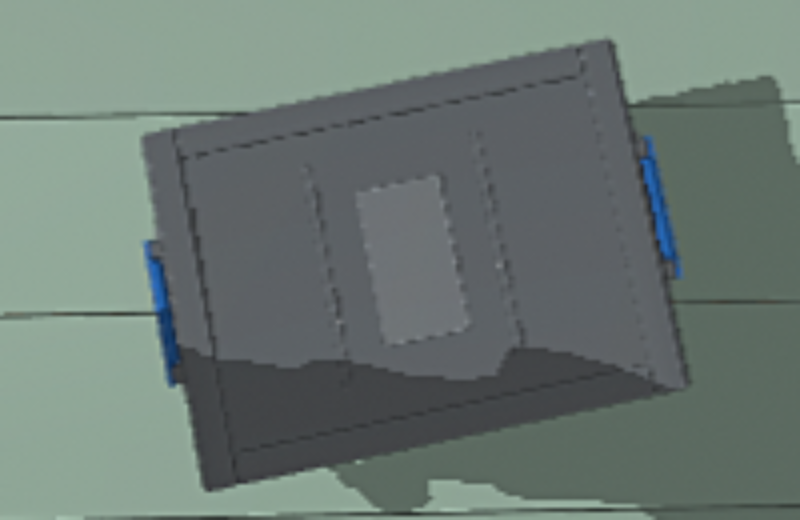

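View pics/end2.png

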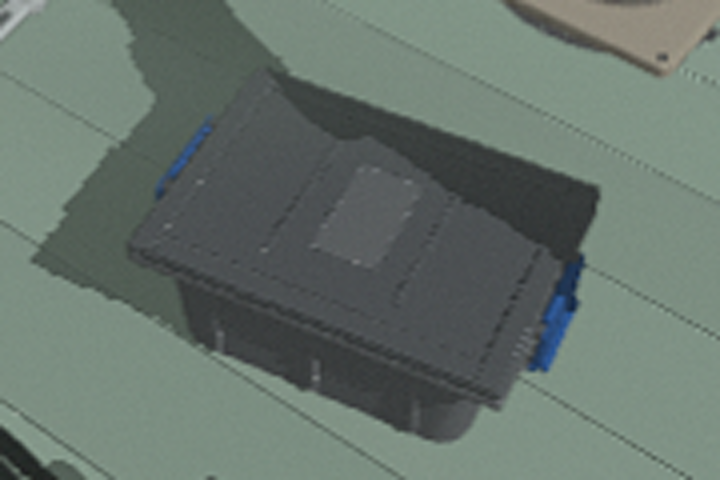

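In both images the clips show as thin strips lying against the ends: left at (162,315), right at (660,210) in the top crop. The bin hasn't visibly shifted. I'll check the left face angle from scene depth and compare the bystanders before handing in.

```bash
python3 - <<'E'
from h import *
p,W=cloud("scene");d=W-[.5125,.0525,.116];y=d[...,:2]@[-.188,.982];o=y-.146;z=d[...,2]
k=blue(p)&(abs(o)<.06)&(z>-.055)&(z<-.008)
f=(z>-.034)&k;s=np.polyfit(z[f],o[f],1);print(k.sum(),"slope angle",np.arctan(-s[0]),"out at -20",np.polyval(s,-.02))
for a in range(-50,-8,6):
    q=k&(z*1e3>a)&(z*1e3<=a+6);print(a,q.sum(),(np.median(o[q])*1e3).round(1) if q.any() else None)
T,V=cloud("top");V0=np.load("top.npy");m=abs(V[...,2]-V0[...,2])>.008;m&=np.abs(V[...,1])<.6
old=cv2.imread("pics/top.png")[...,::-1]
for n,(u0,v0,u1,v1) in dict(lube=(200,130,232,170),levers=(260,142,318,166),wrench=(385,172,438,308),cass=(88,216,112,240)).items():
    print(n,np.abs(T[v0:v1,u0:u1].astype(int)-old[v0:v1,u0:u1]).mean().round(2),np.nanmean(V[v0:v1,u0:u1,2]-V0[v0:v1,u0:u1,2]).round(4))
E
```

```text
75 slope angle -0.020020937913017924 out at -20 0.0035591465081898244
-50 2 8.9
-44 27 7.5
-38 18 5.0
-32 5 3.2
-26 5 3.8
-20 8 4.2
-14 10 3.4
lube 1.95 -0.0
levers 1.87 0.0
wrench 2.4 -0.0
cass 2.04 0.0001
```

The left clip is at about 0 rad, with its edge 9 mm out and about 44 mm down, and the bystanders are unchanged.

```bash
python3 -c "
from workcell import manip
print(manip.hand_in(), manip.get_obs()['clock'])"
```

```text
the job is handed in; nothing more can be done
the job is handed in; nothing more can be done
```

Both clips are closed and staying home, and I handed the job in at about 13 s on the robot's clock, with no verdict reported.

- **Right clip:** My first press caught under the flared edge, with about 12 N outward and 13 N down on the tool. I backed off, stood the tool nearly upright and pressed again. The force rose to about 10.5 N, then dropped to zero as the clip snapped in. After I backed off, its edge measured about 11 mm out and 39–43 mm below the hinge; the closed position is 9 mm and 43 mm. I did not fit an angle for this clip, and only two or three camera points landed on its edge.
- **Left clip:** I folded it and pressed it in with up to about 14 N. There was no clear snap. After release, its face fitted about 0 rad (−0.02), with its outer face about 4 mm out and its edge 9 mm out.
- **Bin and surroundings:** The bin moved about 1–2 mm by the top camera. The bottle, wrench, levers and cassette tool showed no change in the images. The arm finished clear, with the fingertips to the left of the bin at 0.23 m height.
- **Check that disagreed:** One early colour-based angle reading put the right clip at about 0.19 rad after it closed. That reading included stray edge pixels, and the later filtered points put the clip home.

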